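# Spin check and index a centrifuge rotor

### The arm

A 6-joint arm with a two-finger parallel gripper is mounted at the origin on the work surface. World frame = base frame: x ahead of the robot, y to its left, z up, the work surface at z = 0. Lengths are in m, angles in rad, forces in N, time in s.
With the tool pointing down it reaches from about 0.3 to 0.875 m from the base axis. Payload 4.2 kg.
Tool frame: the origin (TCP) lies midway between the tips of the shut fingers; the grasp point (between the pads) lies 19 mm behind it (manip.hold_point_z is the distance from the TCP to the grasp point, in m); z points along the fingers, x is the direction in which the jaws open and shut, and the axes are right-handed (so a half turn about z gives the same grasp; the last joint's range is limited). The gripper opens to 85 mm and grips with 20 to 120 N. Pads are 22 mm wide; open, the fingers measure 114 mm over their backs; the gripper's body (76 mm by 85 mm) begins 54 mm behind the grasp point. The pads swing forward as they close: fully open they stand 13 mm farther back than shut.
Start: joints at [-1.335, 0.32, 1.565, -0, 1.257, -0.02], TCP at [0.145, -0.556, 0.231] pointing down, gripper open.
Joint ranges: [-3.11, 3.11], [-0.84, 2.01], [0.21, 2.61], [-1.34, 4.49], [0.05, 2.63], [-2.56, 2.56]. Speed limits (rad/s): [2.57, 2.57, 3.14, 3.14, 3.14, 3.14].

### API

Orientations are given as a rotation vector (axis times angle).
In Python, from cell import manip, viewer, sign_off, outline_of gives the robot as it stands.
- The arm moves only by the tool send_rows, never from a script. Its argument "series" is a list of rows, each a list of 7 numbers: the opening in per cent of the stroke, from 0 (shut) to 100 (fully open), then the shift along the world's x, y, z in cm, then the turn, a rotation vector about the world's x, y, z in degrees. In form: [[gripper, dx, dy, dz, ax, ay, az], ...]. A call has 1 to 20 rows; each row shifts and turns the commanded pose from where the row before left it; what a row does not reach is not made up. A row lasts 1/12 s, in which the tool goes at most 41.7 mm and 7.16 degrees, less where a joint would pass 70% of its speed; a pose out of reach is approached as far as the arm can. A call is refused whole if a number of a shift passes 4.17 or a number of a turn 7.16, either way. A call with a gripper value outside its range is refused whole. The fingers move at their own pace and stop on an object; "force" is the grip in N (left out, the last holds). Time passes only in rows, so rows that do not move let the fingers close. It gives the time, the measured TCP pose, the force and the opening at its end, in the units of the state.
- manip.state(): the state, without advancing time (a new reading comes with each control period).
- viewer.snapshot(name): name is "side" or "top" or "wrist"; returns a dict with "pixels" (384x512x3 uint8, red, green, blue), "depth" (384x512 float32, m along the optical axis (not along the pixel's ray), 0 where there is no reading), "intrinsics" (3x3 intrinsics, pixels), "cam_to_world" (4x4, takes a point from camera to world coordinates). Camera axes: x right, y down, z forward; pixel columns grow to the right and rows downward; lengths in m; the calibration is good to about 2 mm. A picture is of the moment at which its call begins.
- sign_off(): hands the job in, once; it reports no verdict.
Trained networks look in a picture, given as the dict that the camera call returned (one of the last four; its "shot" number tells which), for a name from the list of things; names that differ only in an ending like _2 or _b are one class to them, and where a whole thing is asked for, a point or a joint stands for the part that bears it (a point fixed in the world has none). Each returns a list of dicts, best first, with "p" (0 to 1); they miss things now and then, are a little off and sometimes report something else, mostly with a low value. They report only what shows in the picture. A call takes as long as a camera call.
- outline_of(thing, picture): "pixels" (384x512 bool, what is visible of it) and "uv" ([column, row] in pixels, amid what is visible of it).
The state is a dict: "time_s": time; "q": joint angles; "dq": joint speeds; "effort": joint torques, N m; "tool_pos": TCP position; "eef_rot": TCP orientation; "wrist_force": force on the tool from outside, world axes, zero at the start; "wrist_torque": the same for the moment, N m; "opening": finger opening in m.
Only numpy, scipy, OpenCV 4.12 (cv2) and the standard library are available. Lean on these libraries where they do the work, as an engineer would, in place of code of your own. Each camera call takes 0.05 s, during which the arm holds its last target. There are 200 camera calls.

### The job

Check that the open mini centrifuge's rotor runs freely: flick it with a fingertip, either way round, so that it spins briskly (at least one turn in four seconds) and untouched while its upright index tab passes the pointer on the housing at least twice. Then brake it by pressing a fingertip on its flat top so that it comes to rest with the index tab in line with the pointer (nudging the last bit with the finger is fine), and take the hand away. Do not lift or shift the centrifuge or the things around it.

Things in the scene. Friction and masses are not known exactly. Their poses are not given: they have to be found in the camera images.
- centrifuge: White round mini centrifuge housing, lid off, loose on the table (1.8 kg, rubber feet), 244 mm across; a control nose at its front (own -x side) reaches 140 mm from the centre. Flat deck under the rotor 50 mm above the table. Origin: centre of the underside, on the rotor's axle; z up. A dark arrow-shaped pointer lies on the deck along its own -x.
- rotor: Aluminium disc, 150 mm wide, 58 to 74 mm above the table; turns endlessly on the axle, 0.8 kg, inertia 0.0023 kg m2; left alone from 3 rad/s it coasts for about 20 s. Origin: axle, 58 mm up; own -x points to the tab, z up. Its top is a bare flat ring from 44 to 73 mm from the axle, to brake on; inside stand a hub (radius 15, top 90 mm up) and 4 tube caps (tops 84 mm up).
- tab (a point): Middle of the index tab's outer edge, 98 mm from the axle, 78 mm above the table. The tab is an upright aluminium plate fixed outside the disc's rim, 74 to 98 mm from the axle, 58 to 98 mm above the table, 10 mm thick along the turning direction. A fingertip fits beside the disc in its path, above the deck, to flick it. It bounces off a finger that is held in its way.
- mark (a point): Point fixed on the housing where tab lies when the tab is exactly in line with the pointer: 98 mm from the axle, 78 mm above the table, in free air. The pointer itself is a dark arrow on the deck just outside it, 104 to 122 mm from the axle, narrow tip inward, up to 21 mm wide, its top 64 mm above the table.
- lid: The centrifuge's clear dome lid with a white knob, standing loose on the table, 224 mm across, 93 mm high. Bystander. Origin: centre of the underside.
- tube_rack: Blue tube rack, 140 x 95 x 50 mm, with four small capped tubes up to 60 mm high. Bystander, loose. Origin: centre of the underside, x along its long side.
- jar: Small white-capped jar, 44 mm across, 75 mm high. Bystander, loose. Origin: centre of the underside.
- tip_box: Clear pipette tip box with red top, 75 x 115 mm and 57 mm high. Bystander, loose. Origin: centre of the underside, y along its long side.

How it is judged:
By the outcome, as a careful person would: the job done as asked, in the order asked, and still so for the second after the job is handed in, with the robot touching nothing.
It also fails if it takes over 48 s, if anything falls off the work surface, if the arm or the gripper's body presses on something with over 40 N, if the wrist force passes 120 N, or if a joint passes its speed limit or range.

## Working session

There is one attempt and no reset: what is moved stays moved. The work goes in short steps, Python scripts to look and compute and a tool call to move; the robot and the scene stay as the last step left them, time stands still between calls to the robot, and variables do not carry over. Pictures are saved under pics/ and viewed, about 8 in all and at most 12, crops included, and the job is handed in when it is done.

Besides the shell and the picture viewer there is one more tool, called after ">>>" in YAML: its name, and indented under it one key for each argument. send_rows: Moves the arm, as the interface text tells. Its arguments: {"type":"object","properties":{"series":{"type":"array","items":{"type":"array","items":{"type":"number"}}},"force":{"type":"number"}},"required":["series"]}

```bash
ls; mkdir -p pics; cat > h.py <<'E'
import numpy as np, cv2
from cell import manip, viewer, sign_off, outline_of
def pts(s, mask=None):
    d=s["depth"]; m=(d>0) if mask is None else (mask&(d>0))
    v,u=np.nonzero(m); z=d[v,u]; K=s["intrinsics"]
    c=np.stack([(u-K[0,2])*z/K[0,0],(v-K[1,2])*z/K[1,1],z,np.ones_like(z)])
    return (s["cam_to_world"]@c)[:3].T,u,v
def save(s,n): cv2.imwrite("pics/"+n,cv2.cvtColor(s["pixels"],cv2.COLOR_RGB2BGR))
E
python3 - <<'E'
from h import *
st=manip.state(); print(st)
s=viewer.snapshot("top"); t=viewer.snapshot("side"); 
im=np.hstack([s["pixels"],t["pixels"]]); save({"pixels":cv2.resize(im,(800,300))},"a.png")
for nm,sh in (("top",s),("side",t)):
  print(nm,sh["cam_to_world"].round(3).tolist(),sh["intrinsics"].round(1).tolist())
  for n in ["centrifuge","rotor","tab","lid","tube_rack","jar","tip_box"]:
    for r in outline_of(n,sh)[:2]:
      P,_,_=pts(sh,r["pixels"])
      print(n,round(r["p"],2),np.round(r["uv"]),r["pixels"].sum(),np.median(P,0).round(3),P.min(0).round(3),P.max(0).round(3))
E
```

```text
pics
{'time_s': 0.0, 'q': array([-1.33500564e+00,  3.20280030e-01,  1.56569008e+00,  1.51425906e-05,
        1.25736705e+00, -1.99719910e-02]), 'dq': array([-1.04918302e-03, -4.43400692e-04, -5.51803194e-04,  2.07136688e-04,
       -1.23643719e-03,  7.36957773e-05]), 'effort': array([-2.75330392e-03, -4.15531468e+01, -2.34166181e+01, -1.49200223e-04,
        8.20045243e-03,  7.43193453e-06]), 'tool_pos': array([ 0.14537539, -0.55582902,  0.23048477]), 'eef_rot': array([-2.48572966e+00,  1.91932485e+00,  2.12014852e-03]), 'wrist_force': array([-0.38207057, -0.09189538,  0.53885063]), 'wrist_torque': array([-0.02455722,  0.0352594 , -0.01702786]), 'opening': 0.08512380293844427}
top [[-0.019, -0.996, 0.087, 0.465], [-1.0, 0.019, 0.008, -0.021], [-0.01, -0.087, -0.996, 1.747], [0.0, 0.0, 0.0, 1.0]] [[490.0, 0.0, 266.8], [0.0, 490.0, 188.1], [0.0, 0.0, 1.0]]
centrifuge 0.79 [286. 210.] 3876 [ 0.536 -0.074  0.054] [ 0.405 -0.198 -0.005] [0.667 0.039 0.104]
rotor 0.82 [287. 210.] 1522 [ 0.538 -0.079  0.075] [ 0.466 -0.152  0.042] [ 0.614 -0.003  0.104]
tab 0.92 [285. 208.] 1519 [ 0.539 -0.
[... 763 characters left out ...]
074] [ 0.461 -0.157  0.003] [0.617 0.109 0.102]
tab 0.63 [242. 205.] 1824 [ 0.539 -0.101  0.074] [ 0.463 -0.157  0.051] [ 0.616 -0.004  0.102]
tab 0.41 [291. 150.] 802 [0.713 0.274 0.041] [ 0.663  0.24  -0.002] [0.772 0.469 0.06 ]
lid 0.78 [225. 140.] 1981 [0.499 0.371 0.05 ] [ 0.388  0.318 -0.002] [0.612 0.669 0.095]
tube_rack 0.58 [217. 316.] 3354 [ 0.479 -0.431  0.05 ] [ 0.39  -0.486 -0.002] [ 0.56  -0.318  0.064]
jar 0.47 [215. 320.] 3424 [ 0.478 -0.432  0.05 ] [ 0.39  -0.487 -0.003] [ 0.556 -0.303  0.064]
tip_box 0.85 [291. 153.] 778 [0.712 0.275 0.041] [ 0.663  0.24  -0.002] [0.771 0.469 0.06 ]
tip_box 0.25 [225. 140.] 1935 [0.497 0.369 0.05 ] [ 0.388  0.318 -0.003] [0.603 0.685 0.095]
```

View pics/a.png

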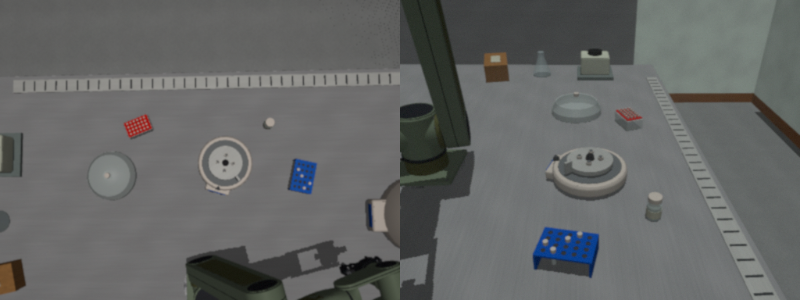

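```bash
cat >> h.py <<'E'
from scipy.optimize import least_squares
def fitc(P):
    r=least_squares(lambda p:np.hypot(P[:,0]-p[0],P[:,1]-p[1])-p[2],[.538,-.079,.1],loss='soft_l1',f_scale=.002); return r.x
E
python3 - <<'E'
from h import *
out=[]
for nm in ("top","side"):
  s=viewer.snapshot(nm)
  P,u,v=pts(s); c=np.array([.538,-.079])
  near=np.hypot(*(P[:,:2]-c).T)<.16
  P,u,v=P[near],u[near],v[near]; col=s["pixels"][v,u].astype(int)
  # disc-top centroid-ish
  m=abs(P[:,2]-.0735)<.004; d=P[m&(np.hypot(*(P[:,:2]-c).T)<.08)]
  # boundary circle: farthest per angle bin
  for k in range(3):
    a=np.arctan2(*(d[:,:2]-c).T[::-1]); r=np.hypot(*(d[:,:2]-c).T)
    b=((a+np.pi)/(2*np.pi)*36).astype(int)%36
    e=np.array([d[b==i][np.argmax(r[b==i])] for i in range(36) if (b==i).any()])
    f=fitc(e); c=f[:2]
  print(nm,"disc",f.round(4))
  rr=np.hypot(*(P[:,:2]-c).T); aa=np.degrees(np.arctan2(P[:,1]-c[1],P[:,0]-c[0]))
  m=(rr>.078)&(rr<.105)&(P[:,2]>.08); print("tab pts",m.sum(), P[m].mean(0).round(3), np.sort(aa[m]).round(0)[::3], rr[m].mean())
  m=(rr>.102)&(rr<.124)&(col.sum(1)<200)&(P[:,2]>.045); print("dark",m.sum(),np.c_[aa[m].round(0),rr[m].round(3)*1000,P[m,2].round(3)*1000][:40:2].tolist())
  m=(rr>.126)&(rr<.15)&(P[:,2]>.012);print("nose",m.sum(),np.median(aa[m]))
  cu,cv=int(np.median(u)),int(np.median(v))
  out.append(cv2.resize(s["pixels"][cv-55:cv+55,cu-73:cu+73],(400,300),interpolation=cv2.INTER_CUBIC)); print(cu,cv)
save({"pixels":np.hstack(out)},"b.png")
E
```

```text
top disc [ 0.5411 -0.0774  0.0733]
tab pts 20 [ 0.471 -0.131  0.097] [-146. -145. -144. -143. -142. -141. -140.] 0.08807957649856953
dark 2 [[162.0, 116.0, 65.0]]
nose 136 153.2599243827398
288 210
side disc [ 0.5429 -0.0803  0.0751]
tab pts 75 [ 0.473 -0.136  0.091] [-147. -146. -146. -145. -144. -144. -143. -143. -142. -141. -141. -141.
 -141. -141. -141. -140. -140. -140. -140. -140. -140. -140. -140. -139.
 -139.] 0.08932153995363472
dark 33 [[160.0, 118.0, 64.0], [163.0, 116.0, 65.0], [164.0, 121.0, 62.0], [166.0, 114.0, 65.0], [164.0, 110.0, 64.0], [166.0, 122.0, 62.0], [166.0, 117.0, 62.0], [164.0, 113.0, 61.0], [163.0, 108.0, 60.0], [165.0, 120.0, 58.0], [165.0, 115.0, 58.0], [163.0, 112.0, 56.0], [166.0, 122.0, 56.0], [165.0, 118.0, 55.0], [167.0, 111.0, 58.0], [161.0, 110.0, 52.0], [167.0, 117.0, 54.0]]
nose 132 -172.63486564888177
241 229
```

View pics/b.png

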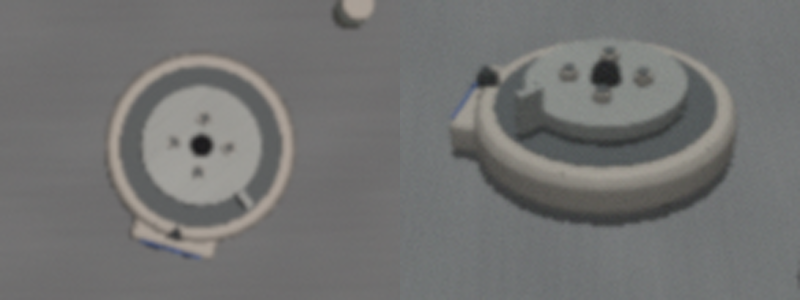

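>>> send_rows:
  series:
    - [0,2.1,3.0,0,0,0,1.6]
    - [0,2.1,3.0,0,0,0,1.6]
    - [0,2.1,3.0,0,0,0,1.6]
    - [0,2.1,3.0,0,0,0,1.6]
    - [0,2.1,3.0,0,0,0,1.6]
    - [0,2.1,3.0,0,0,0,1.6]
    - [0,2.1,3.0,0,0,0,1.6]
    - [0,2.1,3.0,0,0,0,1.6]
    - [0,2.1,3.0,0,0,0,1.6]
    - [0,2.1,3.0,0,0,0,1.6]
    - [0,2.1,3.0,0,0,0,1.6]
    - [0,2.1,3.0,0,0,0,1.6]
    - [0,2.1,3.0,0,0,0,1.6]
    - [0,2.1,3.0,0,0,0,1.6]
    - [0,2.1,3.0,0,0,0,1.6]
    - [0,0,0,0,0,0,0]
    - [0,0,0,0,0,0,0]
    - [0,0,0,0,0,0,0]

```text
time_s: 2.4
tool_pos: [0.4601, -0.1065, 0.2312]
eef_rot: [2.831, -1.36, -0.001]
wrist_force: [-0.8, -0.4, -1.1]
opening: -0.0001
```

```bash
python3 - <<'E'
from h import *
st=manip.state(); print(st["time_s"],st["tool_pos"],st["eef_rot"],st["opening"],st["wrist_force"])
s=viewer.snapshot("wrist"); save(s,"c.png"); print(s["cam_to_world"].round(3).tolist(),s["intrinsics"].round(0).tolist())
E
```

```text
2.4 [ 0.4600608  -0.10653596  0.23121492] [ 2.83098865e+00 -1.36006294e+00 -6.97972972e-04] -0.00012519032891781655 [-0.79288865 -0.41427566 -1.1498182 ]
[[0.625, -0.745, -0.232, 0.518], [-0.78, -0.597, -0.185, -0.059], [-0.001, 0.297, -0.955, 0.374], [0.0, 0.0, 0.0, 1.0]] [[312.0, 0.0, 256.0], [0.0, 312.0, 197.0], [0.0, 0.0, 1.0]]
```

View pics/c.png

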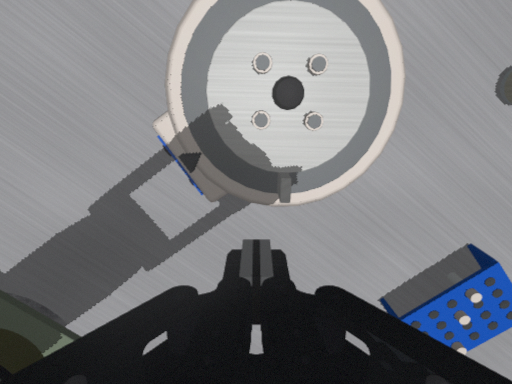

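```bash
cat >> h.py <<'E'
def measure(s, c=None, verbose=True):
    """disc centre, tab angle, pointer angle (deg) from a wrist picture; c fixes the centre"""
    P,u,v=pts(s); col=s["pixels"][v,u].astype(int)
    c0=np.array([.541,-.079]) if c is None else np.asarray(c)
    n=np.hypot(*(P[:,:2]-c0).T)<.16; P,u,v,col=P[n],u[n],v[n],col[n]
    if c is None:
        for k in range(4):
            d=P[(abs(P[:,2]-.074)<.004)&(np.hypot(*(P[:,:2]-c0).T)<.08)]
            a=np.arctan2(d[:,1]-c0[1],d[:,0]-c0[0]); r=np.hypot(*(d[:,:2]-c0).T)
            b=((a+np.pi)/(2*np.pi)*72).astype(int)%72
            e=np.array([d[b==i][np.argsort(r[b==i])[-3]] for i in range(72) if (b==i).sum()>5])
            f=fitc(e); c0=f[:2]
        if verbose: print("disc",f.round(4))
    rr=np.hypot(*(P[:,:2]-c0).T); ang=lambda m:np.degrees(np.arctan2(P[m,1]-c0[1],P[m,0]-c0[0]))%360
    t=(rr>.078)&(rr<.1)&(P[:,2]>.093)&(P[:,2]<.104)
    p=(rr>.100)&(rr<.126)&(col.sum(1)<130)&(P[:,2]>.058)&(P[:,2]<.07)
    ta=ang(t)
    if len(ta): 
        m0=np.degrees(np.angle(np.exp(1j*np.radians(ta)).mean())); ta=(m0+((ta-m0+180)%360-180).mean())%360
    else: ta=np.nan
    h=(rr<.02)&(P[:,2]>.085)
    if verbose:
        print("tab",t.sum(),ta,P[t].mean(0).round(4) if t.any() else 0,"ptr",p.sum(),ang(p).mean() if p.any() else 0,P[p].mean(0).round(4) if p.any() else 0, np.ptp(rr[p]) if p.any() else 0,"hub",h.sum(),P[h].mean(0).round(4) if h.any() else 0)
    return c0,ta,(ang(p).mean() if p.any() else np.nan)
E
python3 - <<'E'
from h import *
s=viewer.snapshot("wrist"); c,t,p=measure(s)
P,u,v=pts(s); rr=np.hypot(*(P[:,:2]-c).T)
# housing circle and rim height profile
for a in np.arange(.075,.13,.005):
    m=(abs(rr-a)<.0025); print(round(a,3),np.percentile(P[m,2],[10,50,90]).round(3))
m=(abs(P[:,2]-.03)<.01)
# nose
m=(rr>.128)&(rr<.145)&(P[:,2]>.02)&(P[:,2]<.08)
d=P[m]-np.r_[c,0]; print("nose",m.sum(),np.degrees(np.arctan2(d[:,1],d[:,0]).mean())%360, np.percentile(np.degrees(np.arctan2(d[:,1],d[:,0]))%360,[2,98]))
for n in ("tab","rotor"): print(n,[ (round(r["p"],2),np.round(r["uv"]),r["pixels"].sum()) for r in outline_of(n,s)])
E
```

```text
disc [ 0.541  -0.0771  0.0741]
tab 224 217.30802135463463 [ 0.4713 -0.1302  0.0976] ptr 0 0 0 0 hub 662 [ 0.5409 -0.0769  0.0883]
0.075 [0.077 0.305 0.316]
0.08 [0.051 0.286 0.314]
0.085 [0.05  0.051 0.288]
0.09 [0.05  0.276 0.294]
0.095 [0.05  0.052 0.301]
0.1 [0.05  0.288 0.311]
0.105 [0.049 0.051 0.312]
0.11 [0.049 0.05  0.312]
0.115 [0.047 0.049 0.05 ]
0.12 [0.04  0.044 0.063]
0.125 [0.037 0.038 0.039]
0.13 [0.036 0.038 0.039]
nose 950 106.35222053593839 [139.4547359  185.61386539]
tab [(0.73, array([289.,  84.]), np.int64(22536))]
rotor [(0.85, array([287.,  89.]), np.int64(22777))]
```

```bash
python3 - <<'E'
from h import *
s=viewer.snapshot("wrist"); c=np.array([.541,-.077])
P,u,v=pts(s); rr=np.hypot(*(P[:,:2]-c).T); a=np.degrees(np.arctan2(P[:,1]-c[1],P[:,0]-c[0]))%360
m=(rr>.10)&(rr<.127)&(P[:,2]>.058)&(P[:,2]<.08)&(a>120)&(a<205)
q=P[m]; print(m.sum(),np.percentile(rr[m],[0,50,100]),np.median(q[:,2]),a[m].mean(),np.percentile(a[m],[2,50,98]))
d=q[:,:2]-c; # axis through axle: bisect angles per radius band
for lo in np.arange(.103,.122,.004):
    k=m&(rr>=lo)&(rr<lo+.004)
    if k.sum(): print(lo.round(3),k.sum(),a[k].min(),a[k].max(),a[k].mean())
print(s["pixels"][v[m],u[m]].mean(0))
st=manip.state(); print(st["q"],st["time_s"])
E
```

```text
237 [0.10419407 0.11640643 0.12286956] 0.06374809400459075 162.78872677081347 [158.52035436 162.80105445 167.08386296]
0.103 11 162.02989467291607 163.60310015072181 162.79543766105877
0.107 36 160.43323499294033 165.15754857207497 162.74429472798386
0.111 53 159.4651043073525 166.13859335114117 162.89538708833106
0.115 65 158.70855344143703 166.9469517168906 162.74452543034647
0.119 72 158.0071812972381 167.47297029433048 162.7713076604121
[53.02531646 53.092827   54.08860759]
[-2.53453511e-01  1.57407860e-01  1.78534615e+00 -2.07915760e-04
  1.19866133e+00  6.44840713e-01] 2.65
```

>>> send_rows:
  series:
    - [0,-0.3,0.7,-3.0,0,0,0]
    - [0,0,0,-3.5,0,0,0]
    - [0,0,0,-3.5,0,0,0]
    - [0,0,0,-3.0,0,0,0]
    - [0,0,0,-2.1,0,0,0]
    - [0,0,0,0,0,0,0]
    - [0,0,0,0,0,0,0]

```text
time_s: 3.23
tool_pos: [0.457, -0.0998, 0.08]
eef_rot: [2.83, -1.362, -0.003]
wrist_force: [0.3, 0.3, 1.2]
opening: -0.0003
```

```bash
python3 - <<'E'
from h import *
st=manip.state(); print(st["tool_pos"],st["wrist_force"])
s=viewer.snapshot("wrist"); save(s,"d.png"); measure(s,[.541,-.077])
E
```

```text
[ 0.45696216 -0.09977373  0.08003135] [0.28689281 0.25737709 1.1796606 ]
tab 774 202.94075295403076 [ 0.4674 -0.108   0.098 ] ptr 26 163.19059628687643 [ 0.4382 -0.046   0.06  ] 0.013108186156264703 hub 2992 [ 0.541  -0.0768  0.0883]
```

View pics/d.png

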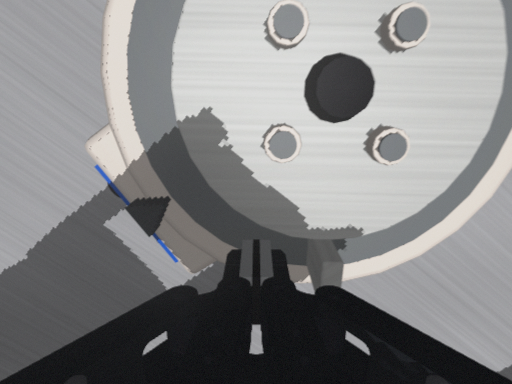

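>>> send_rows:
  series:
    - [0,0.2,-0.6,0,0,0,0]
    - [0,0.4,-0.9,0,0,0,0]
    - [0,0.7,-1.2,0,0,0,0]
    - [0,1.15,-1.35,0,0,0,0]
    - [0,1.7,-1.25,0,0,0,0]
    - [0,1.95,-0.8,0,0,0,0]
    - [0,0.8,-1.0,3.5,0,0,0]
    - [0,0,0,3.5,0,0,0]
    - [0,-1.0,1.9,0,0,0,0]
    - [0,-1.0,1.9,0,0,0,0]
    - [0,-1.0,1.9,0,0,0,0]
    - [0,0,0,0,0,0,0]

```text
time_s: 4.28
tool_pos: [0.4953, -0.1121, 0.1513]
eef_rot: [-2.832, 1.359, 0.001]
wrist_force: [-0.3, 0.0, -0.2]
opening: 0.0002
```

```bash
cat > rate.py <<'E'
from h import *
import sys
A=[]
for i in range(int(sys.argv[1])):
    t=manip.state()["time_s"]; s=viewer.snapshot("wrist"); c,a,p=measure(s,[.541,-.077],i==0); A.append((t,a)); print(round(t,3),round(a,2))
st=manip.state(); print(st["tool_pos"],st["wrist_force"],st["time_s"]); save(s,"r%.2f.png"%st["time_s"])
E
python3 rate.py 4
```

```text
tab 649 355.3567167679096 [ 0.6278 -0.0841  0.0976] ptr 0 0 0 0 hub 1135 [ 0.5415 -0.0771  0.0884]
4.283 355.36
4.333 3.59
4.383 10.61
4.433 nan
[ 0.49760426 -0.11447729  0.15092124] [0.2819242  0.26402537 0.10966134] 4.4833
```

>>> send_rows:
  series:
    - [0,0,0,0,0,0,0]
    - [0,0,0,0,0,0,0]
    - [0,0,0,0,0,0,0]
    - [0,0,0,0,0,0,0]
    - [0,0,0,0,0,0,0]
    - [0,0,0,0,0,0,0]
    - [0,0,0,0,0,0,0]
    - [0,0,0,0,0,0,0]
    - [0,0,0,0,0,0,0]
    - [0,0,0,0,0,0,0]
    - [0,0,0,0,0,0,0]
    - [0,0,0,0,0,0,0]
    - [0,0,0,0,0,0,0]
    - [0,0,0,0,0,0,0]

```text
time_s: 5.65
tool_pos: [0.4965, -0.1133, 0.1504]
eef_rot: [2.831, -1.361, 0.0]
wrist_force: [0.3, -0.2, -0.8]
opening: 0.0
```

```bash
python3 rate.py 4
```

```text
tab 19 226.59865638290864 [ 0.4862 -0.135   0.0975] ptr 0 0 0 0 hub 1148 [ 0.5416 -0.0771  0.0884]
5.65 226.6
5.7 233.02
5.75 240.21
5.8 248.23
[ 0.49648292 -0.11330846  0.15033671] [ 0.07585372 -0.27221671 -1.26715772] 5.85
```

>>> send_rows:
  series:
    - [0,0,0,0,0,0,0]
    - [0,0,0,0,0,0,0]
    - [0,0,0,0,0,0,0]
    - [0,0,0,0,0,0,0]
    - [0,0,0,0,0,0,0]
    - [0,0,0,0,0,0,0]
    - [0,0,0,0,0,0,0]
    - [0,0,0,0,0,0,0]
    - [0,0,0,0,0,0,0]
    - [0,0,0,0,0,0,0]
    - [0,0,0,0,0,0,0]
    - [0,0,0,0,0,0,0]
    - [0,0,0,0,0,0,0]
    - [0,0,0,0,0,0,0]
    - [0,0,0,0,0,0,0]
    - [0,0,0,0,0,0,0]
    - [0,0,0,0,0,0,0]
    - [0,0,0,0,0,0,0]

```text
time_s: 7.35
tool_pos: [0.4965, -0.1133, 0.1503]
eef_rot: [2.831, -1.361, 0.0]
wrist_force: [0.2, 0.3, -0.0]
opening: -0.0002
```

```bash
python3 rate.py 2
```

```text
tab 510 128.20210962197277 [ 0.487  -0.0083  0.0977] ptr 0 0 0 0 hub 1153 [ 0.5415 -0.0771  0.0884]
7.35 128.2
7.4 135.62
[ 0.49648972 -0.1133239   0.15032082] [ 0.42291867 -0.21443582  0.32448571] 7.45
```

>>> send_rows:
  series:
    - [0,0,0,-2.0,0,0,0]
    - [0,0,0,-2.3,0,0,0]
    - [0,0,0,-2.0,0,0,0]
    - [0,0,0,-1.0,0,0,0]
    - [0,0,0,0,0,0,0]
    - [0,0,0,0,0,0,0]
    - [0,0,0,0,0,0,0]
    - [0,0,0,0,0,0,0]
    - [0,0,0,0,0,0,0]
    - [0,0,0,0,0,0,0]
    - [0,0,0,0,0,0,0]

```text
time_s: 8.37
tool_pos: [0.4967, -0.1133, 0.0778]
eef_rot: [-2.831, 1.361, -0.002]
wrist_force: [-0.9, -0.5, -0.9]
opening: -0.0002
```

```bash
python3 rate.py 3
```

```text
tab 211 218.7715056926776 [ 0.4705 -0.1336  0.0977] ptr 17 160.72735174533761 [ 0.4322 -0.0389  0.0609] 0.015286094742328407 hub 2608 [ 0.5418 -0.0771  0.0884]
8.367 218.77
8.417 219.83
8.467 nan
[ 0.49653679 -0.11329368  0.07750524] [-0.0542029   0.67668158 -0.93861462] 8.5167
```

View pics/r8.52.png

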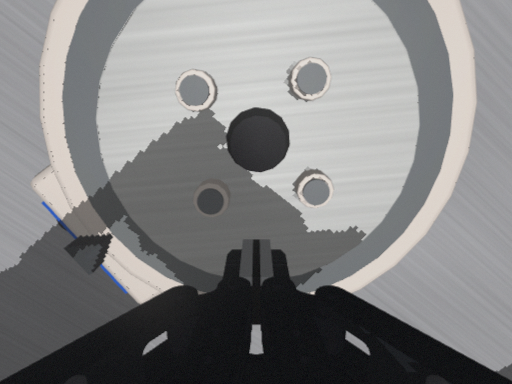

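```bash
python3 - <<'E'
from h import *
o=[]
for i in range(3):
    t=manip.state()["time_s"]; s=viewer.snapshot("side"); P,u,v=pts(s); c=np.array([.541,-.077])
    rr=np.hypot(*(P[:,:2]-c).T); a=np.degrees(np.arctan2(P[:,1]-c[1],P[:,0]-c[0]))%360
    m=(rr>.078)&(rr<.1)&(P[:,2]>.082)&(P[:,2]<.101)&(s["pixels"][v,u].sum(1)>150); print(t,m.sum(),np.percentile(a[m],[5,50,95]) if m.any() else 0)
    o.append(cv2.resize(s["pixels"][140:250,165:315],(400,293),interpolation=cv2.INTER_CUBIC))
save({"pixels":np.hstack(o[::2])},"e.png")
E
```

```text
8.5167 73 [225.72290644 230.55161848 232.47697516]
8.5667 74 [227.61112863 232.54006457 234.61496175]
8.6167 72 [229.1897317  234.35169812 236.91294295]
```

View pics/e.png

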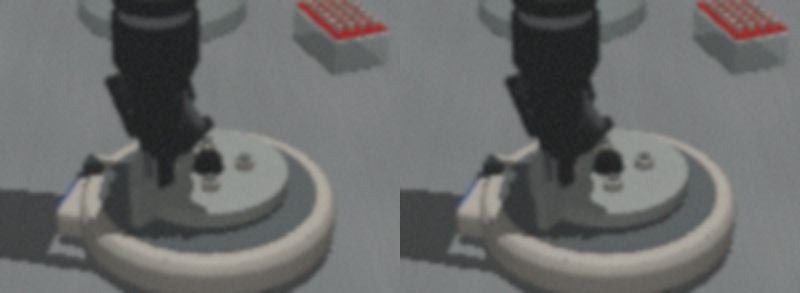

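```bash
cat > side.py <<'E'
from h import *
import sys
for i in range(int(sys.argv[1])):
    st=manip.state(); s=viewer.snapshot("side"); P,u,v=pts(s); c=np.array([.541,-.077])
    rr=np.hypot(*(P[:,:2]-c).T); a=np.degrees(np.arctan2(P[:,1]-c[1],P[:,0]-c[0]))%360
    m=(rr>.078)&(rr<.1)&(P[:,2]>.082)&(P[:,2]<.101)&(s["pixels"][v,u].sum(1)>150); print(st["time_s"],m.sum(),np.percentile(a[m],[5,50,95]).round(2) if m.any() else 0, st["wrist_force"].round(1),st["tool_pos"].round(4))
E
python3 side.py 10
```

```text
8.6667 65 [231.89 236.9  238.47] [-0.1 -0.1  0.2] [ 0.4965 -0.1133  0.0774]
8.7167 67 [234.23 238.66 240.32] [ 0.2 -0.4 -0.1] [ 0.4965 -0.1133  0.0773]
8.7667 59 [236.52 240.44 242.13] [ 0.1 -0.1 -0. ] [ 0.4965 -0.1133  0.0773]
8.8167 64 [237.7  242.26 244.24] [ 0.8 -0.1 -0.9] [ 0.4965 -0.1133  0.0773]
8.8667 61 [239.89 243.97 246.3 ] [ 0.3 -0.5 -0.9] [ 0.4965 -0.1133  0.0773]
8.9167 63 [241.27 246.02 247.95] [-0.2 -0.2  1.4] [ 0.4965 -0.1133  0.0773]
8.9667 59 [244.17 247.75 249.77] [ 0.1 -1.2  0.7] [ 0.4965 -0.1133  0.0773]
9.0167 60 [245.76 249.7  251.86] [-0.3 -0.5 -0. ] [ 0.4965 -0.1133  0.0773]
9.0667 59 [247.36 251.57 253.55] [-0.1  0.6 -0.7] [ 0.4965 -0.1133  0.0773]
9.1167 56 [249.1  252.96 255.16] [ 0.6 -0.   0.4] [ 0.4965 -0.1133  0.0773]
```

>>> send_rows:
  series:
    - [0,0,0,-0.3,0,0,0]
    - [0,0,0,-0.2,0,0,0]
    - [0,0,0,0,0,0,0]

```text
time_s: 9.42
tool_pos: [0.4975, -0.1141, 0.074]
eef_rot: [2.832, -1.36, 0.005]
wrist_force: [-2.4, -1.1, 12.9]
opening: 0.0
```

```bash
python3 side.py 3
```

```text
9.4167 53 [255.92 258.9  261.72] [-2.4 -1.1 12.9] [ 0.4975 -0.1141  0.074 ]
9.4667 51 [255.64 258.81 261.74] [-1.5 -2.6 12.1] [ 0.4974 -0.114   0.074 ]
9.5167 49 [255.9  259.07 261.72] [-2.7 -2.1  9.9] [ 0.4974 -0.114   0.074 ]
```

>>> send_rows:
  series:
    - [0,0,0,3.9,0,0,0]
    - [0,0,0,3.9,0,0,6.5]
    - [0,-0.2,-1.2,0,0,0,6.5]
    - [0,-0.2,-1.2,0,0,0,6.5]
    - [0,0,-1.2,0,0,0,6.5]
    - [0,0,0,-1.5,0,0,6.5]
    - [0,0,0,-2.0,0,0,6.5]
    - [0,0,0,-2.0,0,0,6.0]
    - [0,0,0,-1.5,0,0,0]
    - [0,0,0,0,0,0,0]
    - [0,0,0,0,0,0,0]

```text
time_s: 10.48
tool_pos: [0.492, -0.1492, 0.0797]
eef_rot: [-3.136, 0.174, 0.003]
wrist_force: [0.5, -0.2, 0.8]
opening: -0.0001
```

```bash
python3 side.py 2; python3 rate.py 1
```

```text
10.4833 102 [235.69 250.26 255.63] [ 0.5 -0.2  0.8] [ 0.492  -0.1492  0.0797]
10.5333 99 [236.91 250.28 255.18] [-0.   0.2 -0.1] [ 0.4928 -0.1494  0.0807]
tab 750 240.78971869510363 [ 0.5011 -0.1482  0.098 ] ptr 172 163.68403603083883 [ 0.432  -0.0452  0.0609] 0.018204397555380142 hub 2862 [ 0.5404 -0.0772  0.0883]
10.583 240.79
[ 0.49333906 -0.14954638  0.0813813 ] [ 0.0032508  -0.18251815 -0.67846873] 10.6333
```

View pics/r10.63.png

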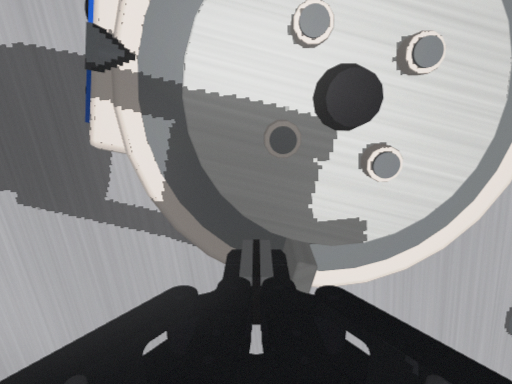

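>>> send_rows:
  series:
    - [0,0.4,-0.3,0,0,0,0]
    - [0,0.9,-0.45,0,0,0,0]
    - [0,1.3,-0.45,0,0,0,0]
    - [0,1.75,-0.25,0,0,0,0]
    - [0,2.05,0.15,0,0,0,0]
    - [0,2.0,0.65,0,0,0,0]
    - [0,1.0,-0.5,3.5,0,0,0]
    - [0,0,0,3.5,0,0,0]
    - [0,-1.75,0.9,0,0,0,0]
    - [0,-1.75,0.9,0,0,0,0]
    - [0,-1.75,0.9,0,0,0,0]
    - [0,0,0,0,0,0,0]

```text
time_s: 11.63
tool_pos: [0.5318, -0.1328, 0.151]
eef_rot: [-3.136, 0.173, 0.002]
wrist_force: [-0.8, 0.5, -0.6]
opening: -0.0001
```

```bash
python3 side.py 3; python3 rate.py 2
```

```text
11.6333 45 [24.61 27.08 32.09] [-0.8  0.5 -0.6] [ 0.5318 -0.1328  0.151 ]
11.6833 41 [33.57 34.95 39.08] [ 0.6 -0.5 -0.5] [ 0.5338 -0.1336  0.1511]
11.7333 40 [41.96 43.33 47.76] [-0.2 -0.1  0.6] [ 0.5349 -0.1341  0.1512]
tab 85 54.20832405697026 [ 0.5876 -0.0124  0.0976] ptr 267 161.41323454823902 [ 0.4321 -0.0403  0.0629] 0.017740651442077288 hub 1135 [ 0.541  -0.077   0.0884]
11.783 54.21
11.833 nan
[ 0.53534418 -0.13439228  0.15059192] [ 0.45198391 -0.59539146 -0.4764519 ] 11.8833
```

>>> send_rows:
  series:
    - [0,0,0,0,0,0,0]
    - [0,0,0,0,0,0,0]
    - [0,0,0,0,0,0,0]
    - [0,0,0,0,0,0,0]
    - [0,0,0,0,0,0,0]
    - [0,0,0,0,0,0,0]
    - [0,0,0,0,0,0,0]
    - [0,0,0,0,0,0,0]
    - [0,0,0,0,0,0,0]
    - [0,0,0,0,0,0,0]
    - [0,0,0,0,0,0,0]
    - [0,0,0,0,0,0,0]
    - [0,0,0,0,0,0,0]
    - [0,0,0,0,0,0,0]
    - [0,0,0,0,0,0,0]
    - [0,0,0,0,0,0,0]

```text
time_s: 13.22
tool_pos: [0.534, -0.1338, 0.1503]
eef_rot: [3.137, -0.174, 0.0]
wrist_force: [-0.2, -0.4, 0.3]
opening: -0.0
```

```bash
python3 side.py 4
```

```text
13.2167 46 [279.76 281.83 285.98] [-0.2 -0.4  0.3] [ 0.534  -0.1338  0.1503]
13.2667 57 [287.01 288.66 293.3 ] [ 0.  -0.5  0.5] [ 0.534  -0.1338  0.1503]
13.3167 55 [294.16 295.56 300.4 ] [0.6 0.1 0. ] [ 0.534  -0.1338  0.1503]
13.3667 59 [301.41 303.07 307.9 ] [-0.3 -0.3  0.2] [ 0.534  -0.1338  0.1504]
```

>>> send_rows:
  series:
    - [0,0,0,0,0,0,0]
    - [0,0,0,0,0,0,0]
    - [0,0,0,0,0,0,0]
    - [0,0,0,0,0,0,0]
    - [0,0,0,0,0,0,0]
    - [0,0,0,0,0,0,0]
    - [0,0,0,0,0,0,0]
    - [0,0,0,0,0,0,0]
    - [0,0,0,0,0,0,0]
    - [0,0,0,0,0,0,0]
    - [0,0,0,0,0,0,0]
    - [0,0,0,0,0,0,0]
    - [0,0,0,0,0,0,0]
    - [0,0,0,0,0,0,0]

```text
time_s: 14.58
tool_pos: [0.534, -0.1338, 0.1503]
eef_rot: [-3.137, 0.174, -0.0]
wrist_force: [-0.2, -0.8, 0.3]
opening: 0.0001
```

```bash
python3 rate.py 4
```

```text
tab 554 124.22962637406684 [ 0.4927 -0.0061  0.0977] ptr 233 161.17888335034854 [ 0.432  -0.0398  0.0629] 0.01809668553172887 hub 1147 [ 0.541  -0.077   0.0883]
14.583 124.23
14.633 131.1
14.683 138.18
14.733 145.28
[ 0.53399697 -0.13378767  0.15035707] [-0.08054911  0.37336065  0.36684692] 14.7833
```

>>> send_rows:
  series:
    - [0,0,0,0,0,0,0]
    - [0,0,0,0,0,0,0]
    - [0,0,0,0,0,0,0]
    - [0,0,0,0,0,0,0]
    - [0,0,0,0,0,0,0]
    - [0,0,0,0,0,0,0]
    - [0,0,0,0,0,0,0]
    - [0,0,0,0,0,0,0]
    - [0,0,0,0,0,0,0]
    - [0,0,0,0,0,0,0]
    - [0,0,0,0,0,0,0]
    - [0,0,0,0,0,0,0]
    - [0,0,0,0,0,0,0]
    - [0,0,0,-2.0,0,0,0]
    - [0,0,0,-2.0,0,0,0]
    - [0,0,0,-1.8,0,0,0]
    - [0,0,0,-1.2,0,0,0]
    - [0,0,0,-0.3,0,0,0]
    - [0,0,0,0,0,0,0]

```text
time_s: 16.37
tool_pos: [0.5335, -0.1337, 0.0766]
eef_rot: [-3.136, 0.174, 0.003]
wrist_force: [0.2, 0.1, -0.3]
opening: 0.0
```

```bash
python3 side.py 4
```

```text
16.3667 57 [1.04 2.76 7.2 ] [ 0.2  0.1 -0.3] [ 0.5335 -0.1337  0.0766]
16.4167 57 [ 7.08  9.2  12.79] [ 0.6  0.1 -0.7] [ 0.5342 -0.1339  0.0774]
16.4667 61 [13.16 15.28 19.64] [ 0.4 -0.3  0. ] [ 0.5346 -0.134   0.078 ]
16.5167 54 [19.56 22.04 26.05] [ 0.1 -0.8  0.2] [ 0.5348 -0.134   0.0783]
```

>>> send_rows:
  series:
    - [0,0,0,0,0,0,0]
    - [0,0,0,0,0,0,0]
    - [0,0,0,0,0,0,0]
    - [0,0,0,0,0,0,0]
    - [0,0,0,0,0,0,0]
    - [0,0,0,0,0,0,0]
    - [0,0,0,0,0,0,0]
    - [0,0,0,0,0,0,0]
    - [0,0,0,0,0,0,0]
    - [0,0,0,0,0,0,0]
    - [0,0,0,0,0,0,0]
    - [0,0,0,0,0,0,0]
    - [0,0,0,-0.4,0,0,0]
    - [0,0,0,-0.2,0,0,0]
    - [0,0,0,0,0,0,0]
    - [0,0,0,0,0,0,0]

```text
time_s: 17.9
tool_pos: [0.5365, -0.1343, 0.074]
eef_rot: [3.136, -0.174, 0.01]
wrist_force: [-0.2, 0.5, 13.4]
opening: 0.0001
```

```bash
python3 rate.py 3; python3 side.py 2
```

```text
tab 1276 168.42907202978367 [ 0.4565 -0.0597  0.0977] ptr 1095 162.77619928017344 [ 0.4329 -0.0435  0.063 ] 0.01764430565725901 hub 2738 [ 0.5412 -0.0769  0.0884]
17.9 168.43
17.95 168.45
18.0 168.44
[ 0.53645089 -0.13429073  0.0739733 ] [-1.64187425  0.91700597 13.13324161] 18.05
18.05 46 [167.64 171.3  173.69] [-1.6  0.9 13.1] [ 0.5365 -0.1343  0.074 ]
18.1 48 [167.88 171.67 174.06] [ 0.1 -0.2 13.5] [ 0.5365 -0.1343  0.074 ]
```

>>> send_rows:
  series:
    - [0,-0.2,0.02,0,0,0,0]
    - [0,-0.2,0.02,0,0,0,0]
    - [0,-0.15,0.01,0,0,0,0]
    - [0,0,0,0,0,0,0]
    - [0,0,0,0,0,0,0]

```text
time_s: 18.57
tool_pos: [0.5313, -0.1337, 0.074]
eef_rot: [3.136, -0.175, 0.012]
wrist_force: [0.1, 0.9, 13.3]
opening: 0.0003
```

```bash
python3 rate.py 2; python3 - <<'E'
from h import *
s=viewer.snapshot("wrist"); P,u,v=pts(s); d=P[:,:2]-[.541,-.077]; rr=np.hypot(*d.T); a=np.degrees(np.arctan2(d[:,1],d[:,0]))
for lo,hi in((.076,.083),(.083,.09),(.09,.098)):
    m=(rr>lo)&(rr<hi)&(P[:,2]>.0962)&(P[:,2]<.1)&(abs(a-163)<12); print("top",m.sum(),a[m].mean(),(a[m].min()+a[m].max())/2)
m=(rr>.103)&(rr<.1235)&(P[:,2]>.0615)&(P[:,2]<.067)&(abs(a-163)<12)&(s["pixels"][v,u].sum(1)<230); print("ptr",m.sum(),a[m].mean())
c,_,_=measure(s)
E
```

```text
tab 1526 163.2368952296205 [ 0.4573 -0.0518  0.0977] ptr 515 160.43662824605093 [ 0.4316 -0.0381  0.0631] 0.016031252703159957 hub 2728 [ 0.5411 -0.0769  0.0884]
18.567 163.24
18.617 163.24
[ 0.53130995 -0.13367545  0.07400835] [ 0.60714659  0.62195206 13.82526508] 18.6667
top 532 163.3823944184716 163.5408878569739
top 533 163.3992026647876 163.45381296748184
top 535 163.3849479052136 163.46911936834576
ptr 481 160.56530466450224
disc [ 0.5409 -0.0791  0.0732]
tab 1571 161.92832617283582 [ 0.4575 -0.0519  0.0977] ptr 524 159.45556293339715 [ 0.4316 -0.0381  0.063 ] 0.015755178172270387 hub 2736 [ 0.5411 -0.0769  0.0884]
```

>>> send_rows:
  series:
    - [0,-0.06,0,0,0,0,0]
    - [0,0,0,0,0,0,0]
    - [0,0,0,0,0,0,0]
    - [0,0,0,0.1,0,0,0]
    - [0,0,0,0.2,0,0,0]
    - [0,0,0,1.5,0,0,0]
    - [0,0,0,3.5,0,0,0]
    - [0,0,0,4.0,0,0,0]
    - [0,0,0,4.0,0,0,0]
    - [0,0,0,2.0,0,0,0]
    - [0,0,0,0,0,0,0]
    - [0,0,0,0,0,0,0]
    - [0,0,0,0,0,0,0]

```text
time_s: 19.8
tool_pos: [0.5269, -0.1331, 0.2229]
eef_rot: [-3.136, 0.174, 0.004]
wrist_force: [-0.3, 0.5, -0.6]
opening: 0.0002
```

```bash
python3 - <<'E'
from h import *
def f():
    s=viewer.snapshot("wrist"); P,u,v=pts(s); d=P[:,:2]-[.541,-.077]; rr=np.hypot(*d.T); a=np.degrees(np.arctan2(d[:,1],d[:,0]))
    m=(rr>.078)&(rr<.096)&(P[:,2]>.0955)&(P[:,2]<.1)&(abs(a-163)<12)
    k=(rr>.103)&(rr<.1235)&(P[:,2]>.0605)&(P[:,2]<.067)&(abs(a-163)<12)
    print(manip.state()["time_s"],"top",m.sum(),a[m].mean(),P[m].mean(0).round(4),"ptr",k.sum(),a[k].mean(),(a[k].min()+a[k].max())/2)
    return s
for i in range(6): s=f()
h=measure(s); st=manip.state(); print(st["tool_pos"],st["wrist_force"])
save(s,"f.png")
for n in ("top",):
    t=viewer.snapshot(n)
    for o in ["centrifuge","lid","tube_rack","jar","tip_box"]:
        for r in outline_of(o,t)[:1]:
            P,_,_=pts(t,r["pixels"]); print(o,round(r["p"],2),np.median(P,0).round(3))
E
```

```text
19.85 top 72 151.82136979960137 [ 0.4646 -0.036   0.0979] ptr 290 162.8466253727091 162.96188019614235
19.9 top 41 151.50525934161809 [ 0.4654 -0.0359  0.0976] ptr 286 162.87569481336746 162.96394231487434
19.95 top 13 151.22267571505688 [ 0.4674 -0.0366  0.0974] ptr 288 162.8866455830486 162.96298333399025
20.0 top 0 nan [nan nan nan] ptr 290 162.87079638995147 162.97503822532457
20.05 top 0 nan [nan nan nan] ptr 285 162.8354755899164 162.96457465752906
20.1 top 0 nan [nan nan nan] ptr 286 162.88844035393714 162.9633908226018
disc [ 0.5408 -0.0772  0.0741]
tab 324 145.76060976757373 [ 0.4683 -0.0278  0.0977] ptr 1 158.6733663747304 [ 0.429  -0.0335  0.0597] 0.0 hub 642 [ 0.5408 -0.077   0.0883]
[ 0.52754243 -0.13321764  0.22328962] [ 0.5866544  -0.02011387  0.26689495]
centrifuge 0.66 [ 0.536 -0.042  0.054]
lid 0.66 [0.495 0.422 0.062]
tube_rack 0.84 [ 0.474 -0.421  0.05 ]
jar 0.59 [ 0.71  -0.274  0.072]
tip_box 0.72 [0.709 0.306 0.049]<stdin>:6: RuntimeWarning: Mean of empty slice.
  ret = ret.dtype.type(ret / rcount)
  ret = um.true_divide(
```

View pics/f.png

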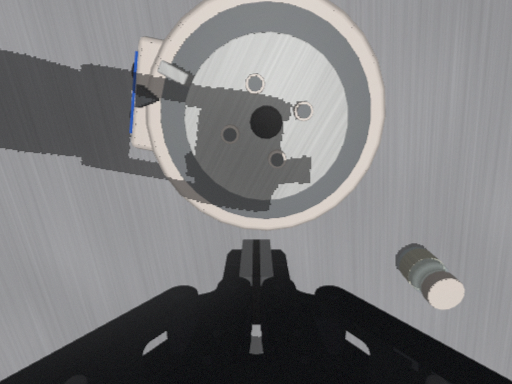

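```bash
sed -i 's/i==0)/False)/' rate.py; python3 rate.py 4; python3 -c "
from h import *
print(manip.state()['q'])"
```

```text
20.4 141.91
20.45 141.4
20.5 140.88
20.55 140.39
[ 0.52790827 -0.13329241  0.22441033] [ 0.16060849  1.14085459 -0.3595    ] 20.6
[-2.68448985e-01  2.76120736e-01  1.64548986e+00  7.00778678e-06
  1.21975231e+00 -1.57778140e-01]
```

>>> send_rows:
  series:
    - [0,2.0,0.7,-1.0,0,0,0]
    - [0,2.0,0.7,-2.0,0,0,0]
    - [0,1.95,0.75,-3.5,0,0,0]
    - [0,0,0,-3.5,0,0,0]
    - [0,0,0,-2.5,0,0,0]
    - [0,0,0,-1.5,0,0,0]
    - [0,0,0,-0.4,0,0,0]
    - [0,0,0,0,0,0,0]
    - [0,0,0,0,0,0,0]
    - [0,0,0,0,0,0,0]
    - [0,0,0,0,0,0,0]

```text
time_s: 21.52
tool_pos: [0.5884, -0.1121, 0.082]
eef_rot: [3.136, -0.174, 0.005]
wrist_force: [0.8, 0.1, 0.1]
opening: 0.0001
```

```bash
python3 rate.py 3; python3 side.py 1
```

```text
21.517 nan
21.567 nan
21.617 nan
[ 0.58781289 -0.11193019  0.08133878] [0.41242278 0.678469   0.81992392] 21.6667
21.6667 36 [131.71 136.39 138.6 ] [0.4 0.7 0.8] [ 0.5878 -0.1119  0.0813]
```

>>> send_rows:
  series:
    - [0,0,0,-0.4,0,0,0]
    - [0,0,0,-0.2,0,0,0]
    - [0,0,0,-0.1,0,0,0]
    - [0,0,0,-0.05,0,0,0]
    - [0,0,0,0,0,0,0]
    - [0,0,0,0,0,0,0]

```text
time_s: 22.22
tool_pos: [0.5875, -0.1116, 0.074]
eef_rot: [-3.137, 0.174, -0.001]
wrist_force: [-1.5, 0.7, 8.6]
opening: 0.0001
```

```bash
python3 side.py 3
```

```text
22.2167 36 [132.3  136.48 138.19] [-1.5  0.7  8.6] [ 0.5875 -0.1116  0.074 ]
22.2667 34 [132.92 136.69 137.92] [-2.2  1.   8.4] [ 0.5875 -0.1116  0.074 ]
22.3167 35 [131.92 136.52 138.17] [-2.4  0.9  9. ] [ 0.5875 -0.1116  0.074 ]
```

>>> send_rows:
  series:
    - [0,0.08,0.12,0,0,0,0]
    - [0,0.17,0.25,0,0,0,0]
    - [0,0.16,0.25,0,0,0,0]
    - [0,0.14,0.26,0,0,0,0]
    - [0,0.12,0.27,0,0,0,0]
    - [0,0.11,0.28,0,0,0,0]
    - [0,0.09,0.28,0,0,0,0]
    - [0,0.08,0.28,0,0,0,0]
    - [0,0.07,0.28,0,0,0,0]
    - [0,0.05,0.27,0,0,0,0]
    - [0,0.02,0.15,0,0,0,0]
    - [0,0,0,0,0,0,0]
    - [0,0,0,0,0,0,0]

```text
time_s: 23.45
tool_pos: [0.5993, -0.085, 0.074]
eef_rot: [3.136, -0.173, 0.004]
wrist_force: [-0.7, -0.3, 6.4]
opening: 0.0001
```

```bash
python3 side.py 2; python3 rate.py 1; python3 - <<'E'
from h import *
s=viewer.snapshot("top"); P,u,v=pts(s); d=P[:,:2]-[.541,-.077]; rr=np.hypot(*d.T); a=np.degrees(np.arctan2(d[:,1],d[:,0]))
m=(rr>.077)&(rr<.098)&(P[:,2]>.085)&(P[:,2]<.105)&(abs(a-163)<25); print(m.sum(),a[m].mean() if m.any() else 0)
E
```

```text
23.45 47 [162.56 166.03 168.38] [-0.7 -0.3  6.4] [ 0.5993 -0.085   0.074 ]
23.5 46 [161.33 166.28 168.71] [-1.   0.3  6. ] [ 0.5993 -0.085   0.074 ]
23.55 nan
[ 0.59931441 -0.08502656  0.07402609] [0.25470801 0.71023405 6.01731155] 23.6
0 0
```

>>> send_rows:
  series:
    - [0,0,0,0.03,0,0,0]
    - [0,0,0,0.03,0,0,0]
    - [0,0,0,0,0,0,0]
    - [0,0,0,0,0,0,0]

```text
time_s: 23.98
tool_pos: [0.5993, -0.0851, 0.0741]
eef_rot: [3.137, -0.174, 0.004]
wrist_force: [1.7, 0.2, 5.3]
opening: 0.0001
```

```bash
python3 side.py 3
```

```text
23.9833 46 [161.42 165.48 167.93] [1.7 0.2 5.3] [ 0.5993 -0.0851  0.0741]
24.0333 49 [161.35 166.16 168.72] [ 2.4 -0.6  4.8] [ 0.5993 -0.0851  0.074 ]
24.0833 47 [161.24 166.46 168.95] [ 1.7 -0.5  5.4] [ 0.5993 -0.0851  0.074 ]
```

Stable while unloading; lift fully and move back to the viewing pose.

>>> send_rows:
  series:
    - [0,0,0,0.04,0,0,0]
    - [0,0,0,0.04,0,0,0]
    - [0,0,0,1.0,0,0,0]
    - [0,0,0,3.5,0,0,0]
    - [0,0,0,4.0,0,0,0]
    - [0,-2.0,-1.5,4.0,0,0,0]
    - [0,-2.0,-1.5,2.0,0,0,0]
    - [0,-2.0,-1.5,0,0,0,0]
    - [0,0,0,0,0,0,0]
    - [0,0,0,0,0,0,0]

```text
time_s: 24.97
tool_pos: [0.5392, -0.1284, 0.2149]
eef_rot: [-3.136, 0.176, 0.001]
wrist_force: [0.6, -0.5, 0.3]
opening: -0.0004
```

```bash
cat > fin.py <<'E'
from h import *
for i in range(4):
    t=manip.state()["time_s"]; s=viewer.snapshot("wrist"); P,u,v=pts(s); d=P[:,:2]-[.541,-.077]; rr=np.hypot(*d.T); a=np.degrees(np.arctan2(d[:,1],d[:,0]))%360
    m=(rr>.078)&(rr<.096)&(P[:,2]>.0962)&(P[:,2]<.1)
    k=(rr>.103)&(rr<.1235)&(P[:,2]>.0605)&(P[:,2]<.067)&(abs(a-163)<12)
    print(round(t,2),"tab",m.sum(),a[m].mean().round(2),np.percentile(a[m],[2,98]).round(1),"ptr",k.sum(),a[k].mean().round(2))
measure(s); save(s,"g%.1f.png"%t)
E
python3 fin.py
```

```text
24.97 tab 283 163.16 [160.1 166.4] ptr 268 162.86
25.02 tab 282 163.11 [159.9 166.3] ptr 270 162.79
25.07 tab 279 163.17 [160.1 166.5] ptr 267 162.82
25.12 tab 287 163.17 [160.1 166.4] ptr 267 162.8
disc [ 0.5408 -0.0772  0.0741]
tab 316 162.9319967287343 [ 0.4571 -0.0515  0.0976] ptr 10 158.8159718302206 [ 0.4309 -0.0346  0.0608] 0.006264927775865084 hub 670 [ 0.5409 -0.077   0.0883]
```

>>> send_rows:
  series:
    - [0,0,-2.0,2.0,0,0,0]
    - [0,0,-2.0,2.0,0,0,0]
    - [0,0,0,0,0,0,0]
    - [0,0,0,0,0,0,0]
    - [0,0,0,0,0,0,0]
    - [0,0,0,0,0,0,0]
    - [0,0,0,0,0,0,0]
    - [0,0,0,0,0,0,0]
    - [0,0,0,0,0,0,0]
    - [0,0,0,0,0,0,0]

```text
time_s: 26.0
tool_pos: [0.5406, -0.1678, 0.2544]
eef_rot: [-3.137, 0.173, 0.001]
wrist_force: [0.8, 0.1, -0.1]
opening: -0.0004
```

```bash
python3 fin.py; ls pics | tail -8; cp pics/g2[56].[0-9].png /tmp 2>/dev/null; cp $(ls -t pics/g*.png|head -1) pics/final.png
```

```text
26.0 tab 238 163.28 [160.2 166.4] ptr 223 162.91
26.05 tab 239 163.29 [160.2 166.4] ptr 224 162.93
26.1 tab 237 163.3 [160.3 166.5] ptr 222 162.99
26.15 tab 229 163.29 [160.3 166.4] ptr 226 162.91
disc [ 0.5408 -0.0775  0.074 ]
tab 263 162.99319910138723 [ 0.4568 -0.0518  0.0977] ptr 12 165.64608628998147 [ 0.4279 -0.0486  0.0615] 0.008766346007845635 hub 571 [ 0.541  -0.0774  0.0883]
r18.67.png
r20.60.png
r21.67.png
r23.60.png
r4.48.png
r5.85.png
r7.45.png
r8.52.png
```

View pics/final.png

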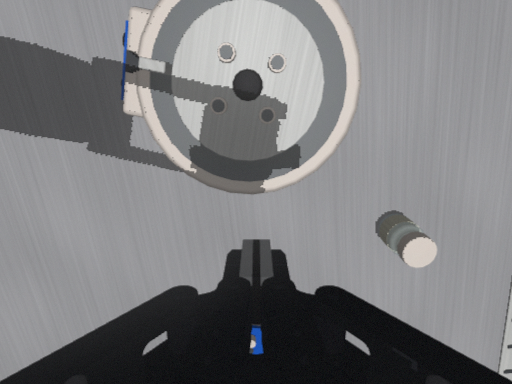

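```bash
python3 -c "
from cell import sign_off; print(sign_off())"
```

```text
the job is handed in; nothing more can be done
None
```

The rotor runs freely. It now rests with the index tab in line with the pointer, and I handed the job in at about 26 s of the 48 s allowed, with the hand clear.

**Spins:** I flicked the rotor twice, counter-clockwise, at about 2.9 rad/s each time. In the second run it turned untouched past the pointer twice, still at about 2.4 rad/s on the second pass. In the first run the gripper slowed the tab after its second pass, as I lowered the hand. I stopped the rotor there and flicked it again.

**Braking:** I braked the second spin by pressing on the flat top at about 13 N and stopped the tab 5.6° from the pointer. I dragged it into line, but lifting the hand pushed the rotor about 29° past. I pressed again with about 9 N, moved it back with the fingertip and lifted slowly; this time it stayed.

**Last checks:** The tab was at 163.3° and the pointer at 162.9°, steady over about 1.2 s with nothing touching. The rotor's axle was still where I first measured it, to within about 0.5 mm.

**Other objects:** When I re-measured them partway through, just before the last nudge, the lid, rack, jar and tip box were within 4 mm of their starting positions. The network's outline of the centrifuge in that picture was 32 mm off, probably because the arm hid part of it. The close-up axle measurement contradicts it. I did not re-measure the other objects at the very end.

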